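# Snap the cap onto a sprung machine mount and hold it down

### The arm

A 7-joint arm with a two-finger parallel gripper is mounted at the origin on a cart in front of the work surface, level with it; the furniture and walls round the work are solid. World frame = base frame: x ahead of the robot, y to its left, z up, the work surface at z = 0. Lengths are in m, angles in rad, forces in N, time in s.
With the tool pointing down it reaches from about 0.4 to 0.85 m from the base axis. Payload 4.5 kg.
Tool frame: the origin (TCP) lies midway between the tips of the shut fingers; the grasp point (between the pads) lies 19 mm behind it; z points along the fingers, x is the direction in which the jaws open and shut, and the axes are right-handed (so a half turn about z gives the same grasp; the last joint's range is limited). The gripper opens to 88 mm and grips with 3 to 60 N. Pads are 18 mm wide; open, the fingers measure 123 mm over their backs; the gripper's body (75 mm by 187 mm) begins 45 mm behind the grasp point.
Start: joints at [1.271, 0.689, -0.195, 1.565, 0.157, 0.902, -0.215], TCP at [0.205, -0.591, 0.239] pointing down, gripper open.
Joint ranges: [-3.01, 3.01], [-0.46, 2.08], [-1.47, 1.51], [0.13, 2.56], [-1, 4.14], [0.04, 2.09], [-2.66, 2.66]. Speed limits (rad/s): [2.57, 2.57, 3.14, 3.14, 3.14, 3.14, 3.14].

### API

Orientations are given as [roll, pitch, yaw] about the fixed x, y, z axes, in that order (R = Rz(yaw) Ry(pitch) Rx(roll)).
In Python, from bench import status, get_image, camera_params, arm gives the robot as it stands.
- The arm moves only by the tool send_rows, never from a script. Its argument "plan" is a list of rows, each a list of 4 numbers: the shift along the tool's x, y, z in m, then the turn about the tool's z in rad. In form: [[x, y, z, turn], ...]. A call has 1 to 20 rows; each row shifts and turns the commanded pose from where the row before left it, along the tool's axes as they then stand; what a row does not reach is not made up. A row lasts 1/12 s, in which the tool goes at most 41.7 mm and 7.16 degrees, less where a joint would pass 70% of its speed; a pose out of reach is approached as far as the arm can. A call with a gripper value outside its range is refused whole. "hand" is the opening, from -1 (shut) to 1 (fully open), so that 0 is half open, set as the call begins (left out, the last holds). The fingers move at their own pace and stop on an object; "squeeze" is the grip in N (left out, the last holds). Time passes only in rows, so rows that do not move let the fingers close. It gives the time, the measured TCP pose, the force and the opening at its end, in the units of the state.
- status.sense(): the state, without advancing time (a new reading comes with each control period).
- get_image(name): name is "scene" or "top" or "wrist"; returns the picture (400x640x3 uint8, red, green, blue); there is no depth.
- camera_params(name): a dict with "fx", "fy", "cx", "cy" (pixels), "extrinsics" (4x4, takes a point from camera to world coordinates); the wrist camera has in their place "mount" (4x4, takes a point from camera to tool coordinates, whose origin is the TCP and whose axes are the tool frame's). Camera axes: x right, y down, z forward; pixel columns grow to the right and rows downward; lengths in m; the calibration is good to about 2 mm. A picture is of the moment at which its call begins: read the wrist's pose just before it. camera_params takes no time and is no camera call.
- arm.hand_in(): hands the job in, once; it reports no verdict.
The state is a dict: "clock": time; "joint_pos": joint angles; "joint_vel": joint speeds; "effort": joint torques, N m; "tcp_pos": TCP position; "eef_rot": TCP orientation; "wrist_force": force on the tool from outside, world axes, zero at the start; "ft_torque": the same for the moment, N m; "grip_width": finger opening in m.
Only numpy, scipy, OpenCV 4.12 (cv2) and the standard library are available. Lean on these libraries where they do the work, as an engineer would, in place of code of your own. Each camera call takes 0.05 s, during which the arm holds its last target.

### The job

Put together the spring mount standing on the table: thread the thick rubber ring over its stud so that it lies flat on the mount's round plate, then the thin steel washer flat on top of the ring, then set the snap cap on the stud and press it down until it clicks past the balls. Do not stop at the click: keep pressing until the cap, washer, ring and plate have gone down against the spring as far as they will go, and finish while you are still holding the cap pressed right down there, so that I can pin it. Leave the other things on the table where they are.

Things in the scene. Friction and masses are not known exactly. Their poses are not given: they have to be found in the camera images.
- mount: Spring mount fixed to the table, upright: round aluminium foot 100 mm across, 5 mm thick, with a cup on it, 76 mm across, whose rim is 15 mm above the table. A white stud stands in its middle, and a grey plate 62 mm across rides on a spring inside the cup, round the stud. Origin: middle of the underside, on the stud's axis, at table height; z up.
- stud_tip (a point): Tip of the mount's stud, on its axis, 56 mm above the table. The stud is 15 mm across, 10 mm at the tip. Three steel balls stand out of it, 120 degrees apart, their centres 45.4 mm above the table; they reach 11.3 mm from the axis and are pushed inwards (at most 3.5 mm) against springs by the cap's mouth.
- plate_top (a point): Middle of the upper face of the mount's sprung plate, on the stud's axis: 20 mm above the table when free, 15 mm (flush with the cup's rim) when right down. A collar on the plate, 22 mm across, rises 13 mm above this face and centres the discs.
- spring_plate (a joint): How far the sprung plate is pressed down, in m: 0 free, 0.005 right down on its stop. It needs about 3 N to start moving and about 10.5 N at the stop.
- thick_ring: Dark rubber ring lying flat on the table: 52 mm across, hole 26 mm, 10 mm thick. Origin: centre of its underside; z up. Loose, about 35 g.
- thin_washer: Steel washer lying flat on the table: 44 mm across, hole 26 mm, 6 mm thick. Origin: centre of its underside; z up. Loose, about 50 g.
- snap_cap: Grey snap cap standing mouth down on the table: ribbed round body 30 mm across with a brim 41 mm across and 4 mm thick at its lower end; 34 mm high, closed on top. Grip it by the body above the brim. Its mouth is 19 mm across through the brim; above that it is hollow, 24 mm across, up to 27 mm. Origin: centre of its underside; z up. Loose, about 30 g.
- cap_top (a point): Centre of the cap's top, 34 mm above its underside. On the stud the cap first rests on the balls, its underside about 49 mm above the table; a push of about 6 to 12 N takes it past them and the force drops. Then its brim lies on the washer, underside 36 mm above the table with the plate free, 31 mm with the plate right down.
- shaft_collar: Bystander: small grey metal clamp collar, 30 mm across, 12 mm high, with a side screw. Origin: centre of its underside. To be left alone.
- rubber_foot: Bystander: dark conical rubber foot, 29 mm across, 16 mm high, no through hole. Origin: centre of its underside. To be left alone.
- star_knob: Bystander: black star knob, 40 mm across, with a threaded stud pointing up, 46 mm high. Origin: centre of its underside. To be left alone.
- tape_roll: Bystander: roll of black tape lying flat, 58 mm across, 19 mm high. Origin: centre of its underside. To be left alone.
- marker_pen: Bystander: marker pen lying on the table, 135 mm long, 17 mm across. Origin: under its middle; it lies along its y axis. To be left alone.
Mind the look-alikes: they are no part of the job. Of the things that look like the thick_ring, take the one that is nearest to the robot's base at the start.

How it is judged:
By the outcome, as a careful person would: the job done as asked, in the order asked, and still so for the second after the job is handed in, while the arm keeps its last pose, push and grip.
It also fails if it takes over 67 s, if anything falls off the work surface, if the arm or the gripper's body presses on something with over 40 N, if the wrist force passes 120 N, or if a joint passes its speed limit or range.

## Working session

There is one attempt and no reset: what is moved stays moved. The work goes in short steps, Python scripts to look and compute and a tool call to move; the robot and the scene stay as the last step left them, time stands still between calls to the robot, and variables do not carry over. Pictures are saved under pics/ and viewed, and the job is handed in when it is done.

Besides the shell and the picture viewer there is one more tool, called after "Request:" by a JSON object that holds its "fn" and its "kwargs". send_rows: Moves the arm, as the interface text tells. Its arguments: {"type":"object","properties":{"plan":{"type":"array"},"hand":{"type":"number"},"squeeze":{"type":"number"}},"required":["plan"]}

```bash
ls; mkdir -p pics
python3 - <<'E'
from bench import status,get_image,camera_params,arm
import cv2,json
s=status.sense();print(s)
for n in("scene","top","wrist"):
    p=camera_params(n);print(n,p)
    cv2.imwrite(f"pics/{n}0.png",get_image(n)[:,:,::-1])
E
```

```text
pics
{'clock': 0.0, 'joint_pos': array([ 1.27080231,  0.68997855, -0.19448429,  1.56634546,  0.15733375,
        0.90250794, -0.2151118 ]), 'joint_vel': array([-1.39097125e-03, -1.01852440e-03, -1.66049483e-03, -1.29482219e-03,
       -1.15565732e-05, -9.32867713e-04,  8.88630769e-04]), 'effort': array([ 1.66017999e-04, -5.27568305e+01, -1.26660537e+00, -1.53429508e+01,
       -5.25419740e-02,  6.42418177e-03,  1.45852537e-04]), 'tcp_pos': array([ 0.20448915, -0.58992807,  0.23791231]), 'eef_rot': array([ 3.14141171e+00,  1.83742394e-03, -1.23693167e+00]), 'wrist_force': array([ 0.00403325,  0.16337362, -0.4498294 ]), 'ft_torque': array([0.00200945, 0.02675687, 0.04772076]), 'grip_width': 0.08820835343524461}
scene {'fx': 481.5477250621247, 'fy': 481.5477250621247, 'cx': 317.36893126827795, 'cy': 199.51727693920392, 'extrinsics': array([[-0.80631832, -0.25299112,  0.53464592, -0.08236476],
       [-0.59145901,  0.35281123, -0.72505205,  0.84538554],
       [-0.00519735, -0.9008439 , -0.43411203,  0.56020862],
       [ 0.        ,  0.        ,  0.        ,  1.        ]])}
top {'fx': 506.8692236512444, 'fy': 506.8692236512444, 'cx': 312.92630011100624, 'cy': 198.92520270619178, 'extrinsics': array([[-0.00158993, -0.99235413,  0.12341294,  0.31138422],
       [-0.99978001,  0.00415851,  0.02055807,  0.01178624],
       [-0.0209141 , -0.12335311, -0.99214243,  1.40303961],
       [ 0.        ,  0.        ,  0.        ,  1.        ]])}
wrist {'fx': 342.95743946989086, 'fy': 342.95743946989086, 'cx': 319.75368099866705, 'cy': 200.245390961832, 'mount': array([[ 9.99999750e-01, -3.15982027e-04,  6.31998552e-04,
        -3.35424348e-04],
       [ 1.33179809e-04,  9.62693913e-01,  2.70592706e-01,
        -7.14656206e-02],
       [-6.93923590e-04, -2.70592554e-01,  9.62693715e-01,
        -1.45953749e-01],
       [ 0.00000000e+00,  0.00000000e+00,  0.00000000e+00,
         1.00000000e+00]])}
```

View pics/scene0.png

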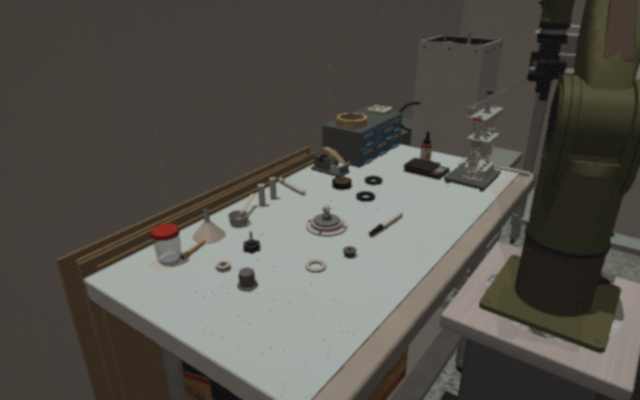

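View pics/top0.png

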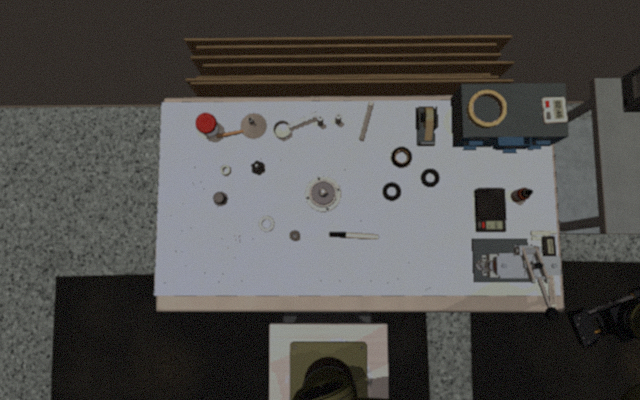

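View pics/wrist0.png

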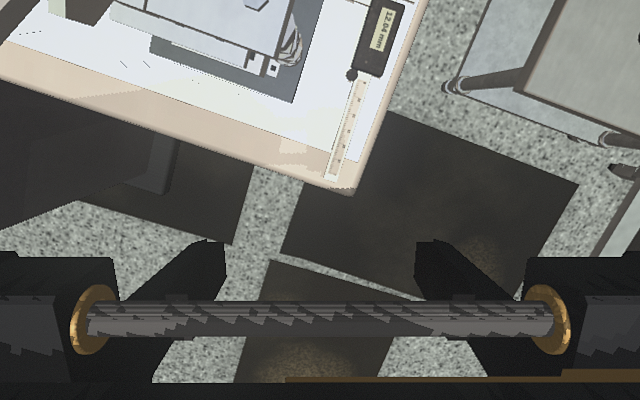

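```bash
cat > h.py <<'E'
import numpy as np,cv2
from bench import status,get_image,camera_params,arm
from scipy.spatial.transform import Rotation as R
def px2w(n,u,v,z,pose=None):
    p=camera_params(n)
    if n=="wrist":
        T=np.eye(4);T[:3,:3]=R.from_euler('xyz',pose[1]).as_matrix();T[:3,3]=pose[0];E=T@p['mount']
    else:E=p['extrinsics']
    d=E[:3,:3]@np.array([(u-p['cx'])/p['fx'],(v-p['cy'])/p['fy'],1]);o=E[:3,3]
    return o+d*(z-o[2])/d[2]
def w2px(n,P,pose=None):
    p=camera_params(n)
    if n=="wrist":
        T=np.eye(4);T[:3,:3]=R.from_euler('xyz',pose[1]).as_matrix();T[:3,3]=pose[0];E=T@p['mount']
    else:E=p['extrinsics']
    q=E[:3,:3].T@(np.array(P)-E[:3,3]);return p['fx']*q[0]/q[2]+p['cx'],p['fy']*q[1]/q[2]+p['cy']
E
python3 - <<'E'
from h import *
im=cv2.imread('pics/top0.png')
a=cv2.resize(im[140:250,200:460],None,fx=3,fy=3,interpolation=cv2.INTER_CUBIC);cv2.imwrite('pics/topc.png',a)
im=cv2.imread('pics/scene0.png')
a=cv2.resize(im[160:300,200:420],None,fx=3.5,fy=3.5,interpolation=cv2.INTER_CUBIC);cv2.imwrite('pics/scenec.png',a)
for nm,u,v in [("ringA",391,191),("ringB",430,177),("tape",401,156),("mount",323,193),("cap",220,198),("washer",267,224),("collar?",295,236),("small",226,170)]:
    w=px2w("top",u,v,0.01);print(nm,w.round(3),np.hypot(*w[:2]).round(3))
E
```

```text
ringA [ 0.506 -0.175  0.01 ] 0.535
ringB [ 0.545 -0.284  0.01 ] 0.614
tape [ 0.604 -0.205  0.01 ] 0.638
mount [0.501 0.013 0.01 ] 0.501
cap [0.488 0.299 0.01 ] 0.573
washer [0.415 0.167 0.01 ] 0.448
collar? [0.382 0.09  0.01 ] 0.393
small [0.567 0.284 0.01 ] 0.634
```

View pics/topc.png

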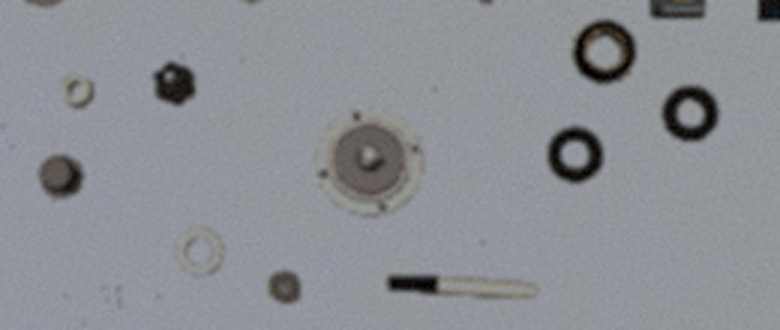

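View pics/scenec.png

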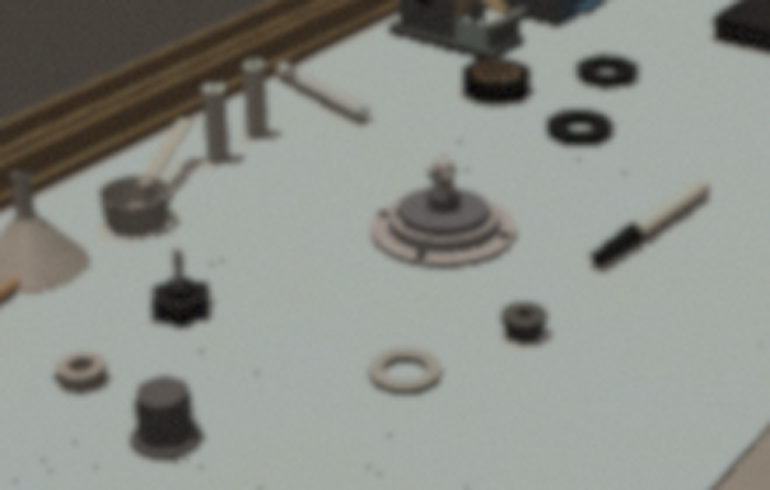

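Run:
```python
from h import *
im=cv2.imread('pics/top0.png')
a=cv2.resize(im[170:330,440:600],None,fx=3.6,fy=3.6,interpolation=cv2.INTER_CUBIC)
im=cv2.imread('pics/scene0.png')
b=cv2.resize(im[60:220,420:580],None,fx=3.6,fy=3.6,interpolation=cv2.INTER_CUBIC);cv2.imwrite('pics/dev.png',np.hstack([a,b])[:, ::1][:576,:1152])
cv2.imwrite('pics/dev.png',cv2.resize(np.hstack([a,b]),(800,400)))
for u,v in [(472,255),(528,280),(505,260),(551,312)]:
  for z in (0,.1,.2):print((u,v),px2w("top",u,v,z).round(3))
base=px2w("top",495,262,0)
for h in (0,.1,.15,.2,.25,.3,.35):print(h,np.round(w2px("scene",[base[0],base[1],h])))
```

```text
(472, 255) [ 0.33  -0.394  0.   ]
(472, 255) [ 0.328 -0.365  0.1  ]
(472, 255) [ 0.327 -0.336  0.2  ]
(528, 280) [ 0.262 -0.542  0.   ]
(528, 280) [ 0.265 -0.503  0.1  ]
(528, 280) [ 0.269 -0.463  0.2  ]
(505, 260) [ 0.316 -0.483  0.   ]
(505, 260) [ 0.316 -0.448  0.1  ]
(505, 260) [ 0.315 -0.412  0.2  ]
(551, 312) [ 0.177 -0.599  0.   ]
(551, 312) [ 0.186 -0.555  0.1  ]
(551, 312) [ 0.196 -0.512  0.2  ]
0 [474. 181.]
0.1 [479. 148.]
0.15 [482. 131.]
0.2 [484. 114.]
0.25 [487.  95.]
0.3 [490.  76.]
0.35 [493.  57.]
```

View pics/dev.png

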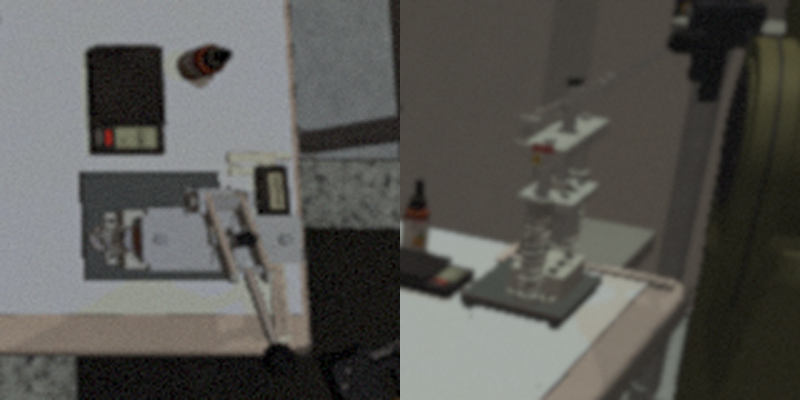

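```bash
python3 - <<'E'
from h import *
def tri(a,b):
    A=[];
    rays=[]
    for n,(u,v) in (("top",a),("scene",b)):
        p0=px2w(n,u,v,0);o=camera_params(n)['extrinsics'][:3,3];d=(p0-o)/np.linalg.norm(p0-o);rays.append((o,d))
    M=sum(np.eye(3)-np.outer(d,d) for o,d in rays);r=sum((np.eye(3)-np.outer(d,d))@o for o,d in rays)
    P=np.linalg.solve(M,r);return P,[np.linalg.norm((np.eye(3)-np.outer(d,d))@(P-o)) for o,d in rays]
print("lever tip?",tri((551,312),(526,80)))
print("lever top start",tri((527,251),(474,107)))
print("plate top",tri((537,266),(490,93)))
E
python3 - <<'E'
import cv2
im=cv2.imread('pics/scene0.png')
cv2.imwrite('pics/lev.png',cv2.resize(im[0:200,450:640],None,fx=3,fy=3,interpolation=cv2.INTER_CUBIC))
E
```

```text
lever tip? (array([ 0.21359476, -0.46487175,  0.30145139]), [np.float64(0.008133882593703763), np.float64(0.008133882593703678)])
lever top start (array([ 0.33883892, -0.45793915,  0.21331462]), [np.float64(0.0032739414247777788), np.float64(0.003273941424777803)])
plate top (array([ 0.30371656, -0.46183571,  0.25583915]), [np.float64(0.002163841971502526), np.float64(0.0021638419715024853)])
```

View pics/lev.png

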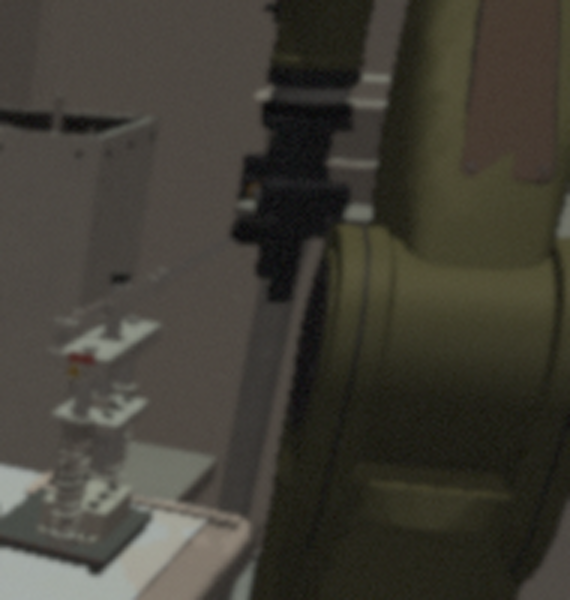

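Request:
{"fn": "send_rows", "kwargs": {"plan": [[0, 0, -0.02, 0], [0, 0, -0.03, 0], [0, 0, -0.03, 0], [0, 0, -0.03, 0], [0, 0, -0.03, 0], [0, 0, -0.03, 0], [0, 0, -0.01, -0.1], [0, 0, 0, -0.12], [0, 0, 0, -0.12], [0, 0, 0, -0.12], [0, 0, 0, -0.12], [0, 0, 0, -0.12], [0, 0, 0, -0.12], [0, 0, 0, -0.12], [0, 0, 0, -0.12], [0, 0, 0, -0.12], [0, 0, 0, -0.057], [0, 0, 0, 0]], "hand": 0.7, "squeeze": 30}}

```text
clock: 1.65
tcp_pos: [0.2045, -0.5904, 0.4182]
eef_rot: [-3.141, 0.0, 0.001]
wrist_force: [-0.1, 0.4, -0.0]
grip_width: 0.0748
```

Request:
{"fn": "send_rows", "kwargs": {"plan": [[0.012, -0.015, 0, 0], [0.022, -0.03, 0, 0], [0.022, -0.03, 0, 0], [0.022, -0.03, 0, 0], [0.022, -0.03, 0, 0], [0.022, -0.03, 0, 0], [0.022, -0.03, 0, 0], [0.022, -0.03, 0, 0], [0.022, -0.03, 0, 0], [0.022, -0.03, 0, 0], [0.022, -0.03, 0, 0], [0.022, -0.03, 0.015, 0], [0.022, -0.03, 0.025, 0], [0.022, -0.03, 0.025, 0], [0.003, -0.01, 0.036, 0], [0, 0, 0.036, 0], [0, 0, 0.036, 0], [0, 0, 0.036, 0], [0, 0, 0.036, 0], [0, 0, 0.03, 0]]}}

```text
clock: 3.32
tcp_pos: [0.5018, -0.1797, 0.145]
eef_rot: [-3.141, 0.002, -0.002]
wrist_force: [0.6, -0.9, 0.4]
grip_width: 0.0746
```

```bash
cat >> h.py <<'E'
def snap(name):
    s=status.sense();pose=(s['tcp_pos'],s['eef_rot']);im=get_image("wrist")[:,:,::-1].copy()
    cv2.imwrite(f"pics/{name}.png",im);np.save(f"pics/{name}.npy",np.r_[pose[0],pose[1]]);print(s['clock'],pose[0].round(4),pose[1].round(4),s['wrist_force'].round(2),s['grip_width']);return im,pose
E
python3 - <<'E'
from h import *
im,pose=snap("w1")
E
```

```text
3.3167 [ 0.5018 -0.1797  0.145 ] [-3.1413e+00  1.8000e-03 -2.2000e-03] [ 0.65 -0.86  0.37] 0.07457210700892773
```

View pics/w1.png

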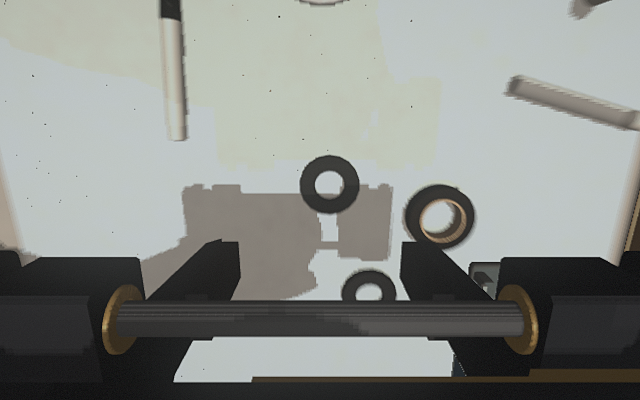

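```bash
cat >> h.py <<'E'
def blob(im,u,v,r,thr,inv=True):
    """contours fit near (u,v): returns list of ellipses in full image coords"""
    g=cv2.GaussianBlur(cv2.cvtColor(im,cv2.COLOR_BGR2GRAY),(3,3),0);u0,v0=max(0,int(u-r)),max(0,int(v-r))
    c=g[v0:int(v+r),u0:int(u+r)];_,m=cv2.threshold(c,thr,255,cv2.THRESH_BINARY_INV if inv else cv2.THRESH_BINARY)
    cs,hh=cv2.findContours(m,cv2.RETR_CCOMP,cv2.CHAIN_APPROX_NONE);out=[]
    for k,x in enumerate(cs):
        if len(x)>25:
            e=cv2.fitEllipse(x);out.append(((e[0][0]+u0,e[0][1]+v0),e[1],e[2],hh[0][k][3]))
    return out
E
python3 - <<'E'
from h import *
im=cv2.imread('pics/w1.png');q=np.load('pics/w1.npy');pose=(q[:3],q[3:])
for e in blob(im,330,184,38,90):
    P=px2w("wrist",*e[0],0.01,pose);print(np.round(e[0],1),np.round(e[1],1),e[3],P.round(4),"diam mm",np.array(e[1])/342.96*(1000*(pose[0][2]+.146-.01)))
c=im[140:310,270:490];cv2.imwrite('pics/w1c.png',cv2.resize(c,None,fx=3.4,fy=3.4))
for n,u,v,z in(("A",330,184,.01),("B",369,287,.01),("tape",440,216,.019)):
    P=px2w("wrist",u,v,z,pose);print(n,P.round(3),np.hypot(*P[:2]))
E
```

```text
[329.2 184.5] [57.3 58.6] -1 [ 0.5113 -0.1746  0.01  ] diam mm [46.9316525  47.97440907]
[328.9 183.8] [29.  30.9] 0 [ 0.511  -0.1741  0.01  ] diam mm [23.75312207 25.33089973]
A [ 0.512 -0.174  0.01 ] 0.5407891944154125
B [ 0.548 -0.271  0.01 ] 0.6116354857193814
tape [ 0.604 -0.2    0.019] 0.6358431376538085
```

View pics/w1c.png

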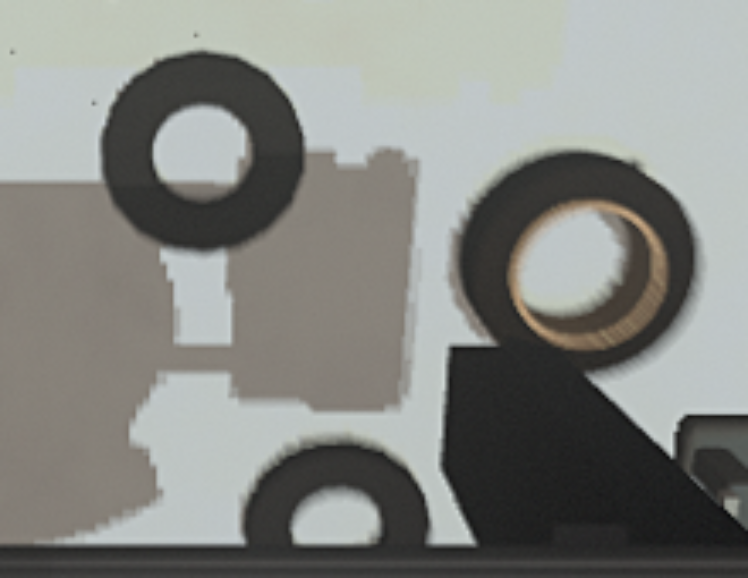

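Request:
{"fn": "send_rows", "kwargs": {"plan": [[0.0055, -0.001, 0, 0], [0, 0, 0.03, 0], [0, 0, 0.03, 0], [0, 0, 0.023, 0], [0, 0, 0, 0], [0, 0, 0, 0], [0, 0, 0, 0]]}}

```text
clock: 3.95
tcp_pos: [0.5102, -0.179, 0.0665]
eef_rot: [3.141, -0.004, -0.001]
wrist_force: [0.5, -0.0, 0.4]
grip_width: 0.075
```

Run:
```python
from h import *
im,pose=snap("w2")
u,v=w2px("wrist",[.511,-.174,.01],pose);print(u,v)
for e in blob(im,u,v,70,90):
    P=px2w("wrist",*e[0],0.01,pose);print(np.round(e[0],1),np.round(e[1],1),e[3],P.round(4))
```

```text
3.95 [ 0.5102 -0.179   0.0665] [ 3.1407e+00 -4.0000e-03 -6.0000e-04] [ 0.51 -0.03  0.35] 0.07499428018691023
317.91040668281084 213.30459503900573
[318.4 214.8] [78.7 80.6] -1 [ 0.5113 -0.1749  0.01  ]
[318.5 214. ] [36.7 40.7] 0 [ 0.5114 -0.1745  0.01  ]
```

View pics/w2.png

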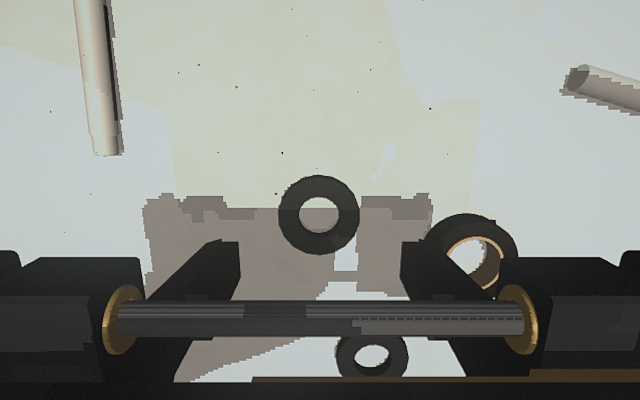

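Request:
{"fn": "send_rows", "kwargs": {"plan": [[0, 0, 0, 0], [0, 0, 0, 0], [0, 0, 0, 0]]}}

```text
clock: 4.25
tcp_pos: [0.5087, -0.179, 0.0652]
eef_rot: [3.141, -0.002, -0.0]
wrist_force: [-0.7, 0.7, -0.3]
grip_width: 0.0753
```

Request:
{"fn": "send_rows", "kwargs": {"plan": [[0.0026, -0.0042, 0.02, 0], [0, 0, 0.02, 0], [0, 0, 0.012, 0], [0, 0, 0, 0], [0, 0, 0, 0], [0, 0, 0, 0]]}}

```text
clock: 4.75
tcp_pos: [0.5113, -0.1747, 0.013]
eef_rot: [3.141, -0.001, -0.0]
wrist_force: [-0.2, 0.0, -0.0]
grip_width: 0.0748
```

Request:
{"fn": "send_rows", "kwargs": {"plan": [[0, 0, 0.006, 0], [0, 0, 0.0035, 0], [0, 0, 0, 0], [0, 0, 0, 0]]}}

```text
clock: 5.08
tcp_pos: [0.5107, -0.1746, 0.0027]
eef_rot: [3.141, 0.0, -0.0]
wrist_force: [0.1, -0.1, -0.5]
grip_width: 0.0745
```

Request:
{"fn": "send_rows", "kwargs": {"plan": [[0, 0, 0, 0], [0, 0, 0, 0], [0, 0, 0, 0], [0, 0, 0, 0], [0, 0, 0, 0], [0, 0, 0, 0]], "hand": -1, "squeeze": 15}}

```text
clock: 5.58
tcp_pos: [0.5109, -0.1746, 0.0028]
eef_rot: [3.141, -0.0, 0.0]
wrist_force: [-0.7, -0.1, 0.6]
grip_width: 0.0514
```

Request:
{"fn": "send_rows", "kwargs": {"plan": [[0, 0, -0.015, 0], [0, 0, -0.03, 0], [0, 0, -0.03, 0], [0, 0, -0.03, 0], [-0.003, -0.02, -0.01, 0], [-0.003, -0.03, 0, 0], [-0.002, -0.03, 0, 0], [-0.002, -0.02, 0, 0], [0, -0.01, 0, 0], [0, 0, 0, 0], [0, 0, 0, 0], [0, 0, 0, 0], [0, 0, 0, 0]]}}

```text
clock: 6.67
tcp_pos: [0.5007, -0.0667, 0.1175]
eef_rot: [3.14, 0.0, -0.003]
wrist_force: [-1.0, -0.5, -0.4]
grip_width: 0.0514
```

Run:
```python
from h import *
im,pose=snap("w3")
```

```text
6.6667 [ 0.5007 -0.0667  0.1175] [ 3.1403e+00  4.0000e-04 -3.1000e-03] [-1.05 -0.52 -0.42] 0.05135262612251703
```

View pics/w3.png

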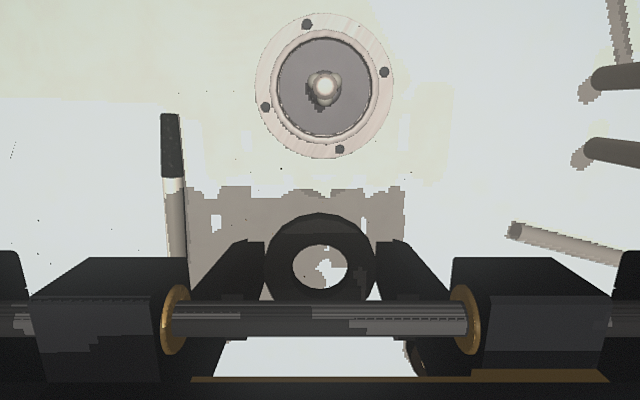

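```bash
cat >> h.py <<'E'
def load(n):
    q=np.load(f'pics/{n}.npy');return cv2.imread(f'pics/{n}.png'),(q[:3],q[3:])
def circle_fit(n,pts,z):
    pass
E
python3 - <<'E'
from h import *
im,pose=load("w3")
c=cv2.resize(im[5:165,245:405],None,fx=3.7,fy=3.7,interpolation=cv2.INTER_NEAREST)
d=cv2.resize(im[205:305,230:410],None,fx=3.7,fy=3.7,interpolation=cv2.INTER_NEAREST)
cv2.imwrite('pics/w3c.png',c);cv2.imwrite('pics/w3d.png',d)
g=cv2.cvtColor(im,cv2.COLOR_BGR2GRAY)
print(g[86,255:395:3]);print(g[60:112,325])
E
```

```text
[195 208 209 207 209 164 203 123 129 139 139 139 139 140 139 141 141  86
  93 113 136 217 216 217 216 215 189 145 114 139 141 139 139 140 141 140
 140 140 137 152 196 162 204 202 202 203 213]
[143 142 142 144 142 143 143 144 144 142 121  99 111 129 158 154 163 193
 211 218 217 216 215 215 216 216 216 216 214 215 213 213 212 208 188 161
 122 123 113 115 170 166 155 143 129 105  95 136 132 133 143 139]
```

View pics/w3c.png

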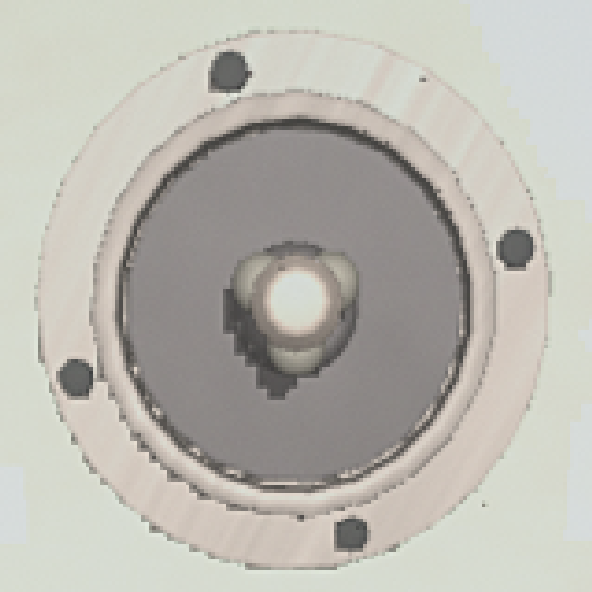

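View pics/w3d.png

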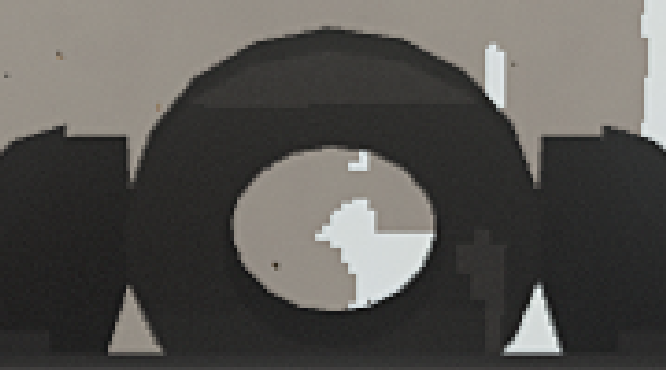

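Run:
```python
from h import *
im,pose=load("w3")
t=pose[0];zb=t[2]-.0028
for nm,u,v,z,off in(("nearTopRim",320,245,zb+.01,-.013),("farBotRim",320,288.8,zb,.013),("outerNearBot",320,212.8,zb,-.026)):
    P=px2w("wrist",u,v,z,pose);print(nm,P.round(4),"ring centre y",(P[1]+off).round(4) , "rel tcp",(P[1]+off*1-t[1]).round(4))
for u in (292.7,347.8):print(px2w("wrist",u,267,zb+.005,pose).round(4))
print("tip",px2w("wrist",325.5,86.4,.056,pose).round(4))
# foot fit by gradient: points from crop
L=px2w("wrist",245+40/3.7,5+300/3.7,.005,pose);Rr=px2w("wrist",245+548/3.7,5+300/3.7,.005,pose)
T=px2w("wrist",245+296/3.7,5+30/3.7,.005,pose);B=px2w("wrist",245+296/3.7,5+568/3.7,.005,pose)
print("foot",L[:2],Rr[:2],T[:2],B[:2],(L+Rr)/2,(T+B)/2)
```

```text
nearTopRim [ 0.5025 -0.0555  0.1247] ring centre y -0.0685 rel tcp -0.0018
farBotRim [ 0.5024 -0.0828  0.1147] ring centre y -0.0698 rel tcp -0.0031
outerNearBot [ 0.5025 -0.044   0.1147] ring centre y -0.07 rel tcp -0.0033
[ 0.4899 -0.0685  0.1197]
[ 0.5153 -0.0686  0.1197]
tip [0.506  0.0133 0.056 ]
foot [0.45698742 0.01586436] [0.55522119 0.01555262] [0.5064365  0.06269941] [ 0.50653189 -0.03636766] [0.50610431 0.01570849 0.005     ] [0.5064842  0.01316587 0.005     ]
```

Request:
{"fn": "send_rows", "kwargs": {"plan": [[0.001, -0.015, 0, 0], [0.001, -0.025, 0, 0], [0.0014, -0.025, 0, 0], [0, -0.0127, 0, 0], [0, -0.005, 0, 0], [0, 0, 0.02, 0], [0, 0, 0.02, 0], [0, 0, 0.01, 0], [0, 0, 0, 0], [0, 0, 0, 0], [0, 0, 0, 0]]}}

```text
clock: 7.63
tcp_pos: [0.5046, 0.0173, 0.0682]
eef_rot: [3.141, -0.001, -0.001]
wrist_force: [-0.1, 0.4, 0.5]
grip_width: 0.0511
```

Run:
```python
from h import *
im,pose=snap("w4")
cv2.imwrite('pics/w4c.png',cv2.resize(im[205:305,230:410],None,fx=4,fy=4,interpolation=cv2.INTER_NEAREST))
```

```text
7.6333 [0.5046 0.0173 0.0682] [ 3.1412e+00 -7.0000e-04 -1.4000e-03] [-0.05  0.36  0.55] 0.0510809282879902
```

View pics/w4c.png

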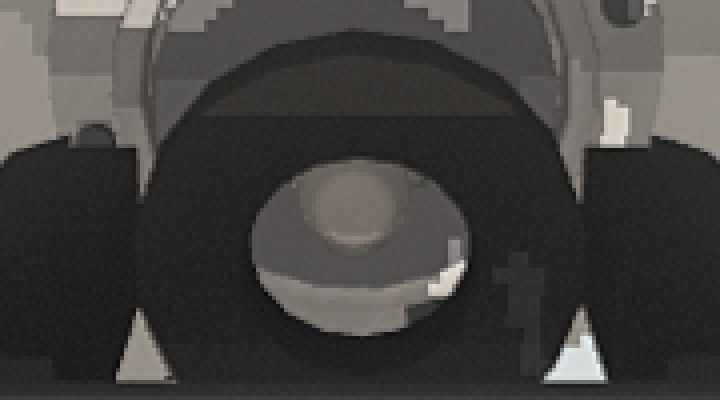

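Run:
```python
from h import *
im,pose=load("w4")
t=pose[0];zb=t[2]-.0028
f=lambda a,b:(230+a/4,205+b/4)
for nm,a,z,off in(("nearTopRim",(360,160),zb+.01,-.013),("farBotRim",(360,334),zb,.013),("outerNear",(360,30),zb,-.026)):
    P=px2w("wrist",*f(*a),z,pose);print(nm,(P[1]+off).round(4))
for a in (252,469):print(px2w("wrist",*f(a,245),zb+.005,pose).round(4))
print("tip",px2w("wrist",*f(352,206),.056,pose).round(4),px2w("wrist",*f(312,206),.056,pose).round(4),px2w("wrist",*f(392,206),.056,pose).round(4))
```

```text
nearTopRim 0.0154
farBotRim 0.0143
outerNear 0.0141
[0.4939 0.0157 0.0704]
[0.5189 0.0157 0.0704]
tip [0.5053 0.0139 0.056 ] [0.5003 0.0139 0.056 ] [0.5104 0.0138 0.056 ]
```

Request:
{"fn": "send_rows", "kwargs": {"plan": [[-0.0011, 0.0007, 0, 0], [0, 0, 0, 0], [0, 0, 0.01, 0], [0, 0, 0.01, 0], [0, 0, 0.008, 0], [0, 0, 0, 0], [0, 0, 0, 0]]}}

```text
clock: 8.27
tcp_pos: [0.5029, 0.0174, 0.0396]
eef_rot: [3.141, 0.001, 0.0]
wrist_force: [-0.5, 0.1, -0.2]
grip_width: 0.0512
```

Request:
{"fn": "send_rows", "kwargs": {"plan": [[0.0003, 0.0003, 0.005, 0], [0, 0, 0.005, 0], [0, 0, 0.005, 0], [0, 0, 0, 0], [0, 0, 0, 0]]}}

```text
clock: 8.68
tcp_pos: [0.5031, 0.0171, 0.0244]
eef_rot: [3.141, 0.001, 0.0]
wrist_force: [0.5, 0.3, 0.4]
grip_width: 0.051
```

Down on the plate; a small further step, then release.

Request:
{"fn": "send_rows", "kwargs": {"plan": [[0, 0, 0.0015, 0], [0, 0, 0, 0], [0, 0, 0, 0]]}}

```text
clock: 8.93
tcp_pos: [0.5034, 0.0171, 0.0233]
eef_rot: [3.142, -0.0, -0.0]
wrist_force: [0.5, 0.7, -0.2]
grip_width: 0.0511
```

Request:
{"fn": "send_rows", "kwargs": {"plan": [[0, 0, 0, 0], [0, 0, 0, 0], [0, 0, 0, 0], [0, 0, -0.015, 0], [0, 0, -0.03, 0], [0, 0, -0.03, 0], [0, 0, -0.02, 0], [0, 0.025, 0, 0], [0, 0.03, 0, 0], [0, 0.025, 0, 0], [0, 0, 0, 0], [0, 0, 0, 0]], "hand": 0.7}}

```text
clock: 9.93
tcp_pos: [0.5031, -0.0648, 0.1182]
eef_rot: [3.141, 0.0, -0.004]
wrist_force: [-0.5, 0.5, -0.4]
grip_width: 0.0751
```

Run:
```python
from h import *
im,pose=snap("w5")
cv2.imwrite('pics/w5c.png',cv2.resize(im[0:200,200:440],None,fx=3.2,fy=3,interpolation=cv2.INTER_NEAREST))
```

```text
9.9333 [ 0.5031 -0.0648  0.1182] [ 3.1407e+00  1.0000e-04 -3.8000e-03] [-0.46  0.52 -0.38] 0.07514565061912179
```

View pics/w5c.png

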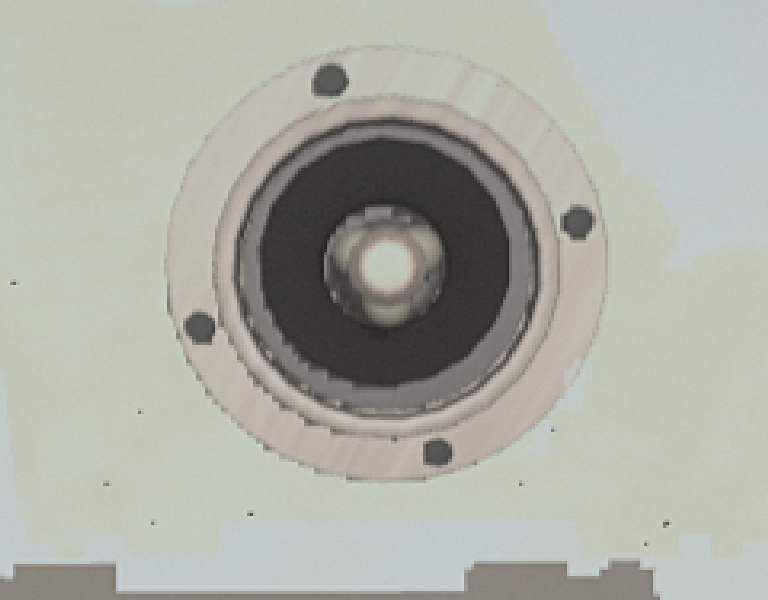

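Request:
{"fn": "send_rows", "kwargs": {"plan": [[-0.006, -0.015, 0, 0], [-0.011, -0.03, 0, 0], [-0.011, -0.03, 0, 0], [-0.011, -0.03, 0, 0], [-0.011, -0.03, 0, 0], [-0.011, -0.03, 0, 0], [-0.011, -0.03, 0, 0], [-0.011, -0.025, 0, 0], [-0.005, -0.012, 0, 0], [0, 0, 0, 0], [0, 0, 0, 0], [0, 0, 0, 0]]}}

```text
clock: 10.98
tcp_pos: [0.4154, 0.1686, 0.1182]
eef_rot: [3.141, 0.0, -0.0]
wrist_force: [-0.3, -0.3, 0.5]
grip_width: 0.0747
```

Run:
```python
from h import *
im,pose=snap("w6")
```

```text
10.9833 [0.4154 0.1686 0.1182] [ 3.1407e+00  1.0000e-04 -0.0000e+00] [-0.3  -0.33  0.52] 0.0746516174649437
```

View pics/w6.png

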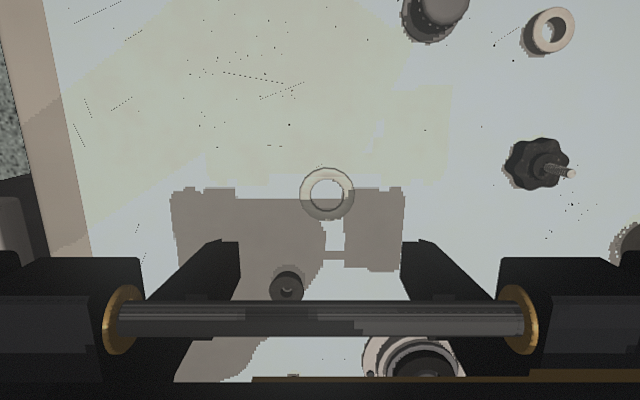

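Run:
```python
from h import *
im,pose=load("w6")
cv2.imwrite('pics/w6c.png',cv2.resize(im[155:235,280:380],None,fx=7,fy=7,interpolation=cv2.INTER_NEAREST))
```

```text
(no output)
```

View pics/w6c.png

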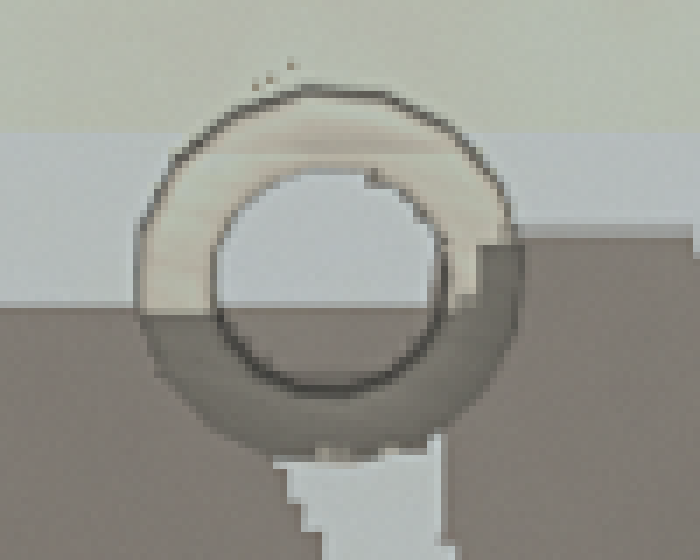

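Run:
```python
from h import *
im,pose=load("w6")
for u,v in((327,194),(327,195),(299.4,194),(354.6,194)):print(px2w("wrist",u,v,.006,pose).round(4))
# bias check: ring A seen at w1/w2 .5113,-.1748 vs grip
```

```text
[0.4228 0.1713 0.006 ]
[0.4228 0.1705 0.006 ]
[0.4013 0.1713 0.006 ]
[0.4443 0.1713 0.006 ]
```

Request:
{"fn": "send_rows", "kwargs": {"plan": [[0.0056, -0.003, 0.015, 0], [0, 0, 0.03, 0], [0, 0, 0.03, 0], [0, 0, 0.02, 0], [0, 0, 0.01, 0], [0, 0, 0, 0], [0, 0, 0, 0]]}}

```text
clock: 11.62
tcp_pos: [0.4228, 0.1717, 0.0182]
eef_rot: [3.14, 0.003, -0.001]
wrist_force: [-0.2, 0.5, -0.9]
grip_width: 0.0749
```

Request:
{"fn": "send_rows", "kwargs": {"plan": [[0, 0, 0.008, 0], [0, 0, 0.005, 0], [0, 0, 0, 0], [0, 0, 0, 0]]}}

```text
clock: 11.95
tcp_pos: [0.4229, 0.172, 0.0114]
eef_rot: [3.139, 0.004, -0.001]
wrist_force: [0.1, -0.3, 0.0]
grip_width: 0.0752
```

Run:
```python
from h import *
s=status.sense();print(s['joint_pos'].round(3),s['joint_vel'].round(3),s['tcp_pos'],s['clock'],s['effort'].round(1))
```

```text
[-0.457  0.932 -0.049  2.198  1.158  0.043 -1.646] [-0.006  0.     0.001 -0.    -0.003  0.002 -0.007] [0.42291362 0.17198563 0.0114009 ] 11.95 [ -0.  -47.1   0.8  -0.3   0.2  -0.1  -0.2]
```

Request:
{"fn": "send_rows", "kwargs": {"plan": [[0, 0, 0, 0], [0, 0, 0, 0], [0, 0, 0, 0]]}}

```text
clock: 12.2
tcp_pos: [0.4226, 0.1723, 0.0111]
eef_rot: [3.138, 0.005, -0.0]
wrist_force: [-0.7, 0.1, 0.4]
grip_width: 0.0748
```

Request:
{"fn": "send_rows", "kwargs": {"plan": [[0, 0, -0.012, 0], [0, 0, 0, -0.1], [0, 0, 0, -0.1], [0, 0, 0, -0.1], [0, 0, 0, -0.1], [0, 0, 0, -0.1], [0, 0, 0, 0]], "hand": 0.5}}

```text
clock: 12.78
tcp_pos: [0.4224, 0.1721, 0.0228]
eef_rot: [3.141, 0.007, 0.502]
wrist_force: [-0.7, -0.1, -0.4]
grip_width: 0.0662
```

Run:
```python
from h import *
s=status.sense();print(s['joint_pos'].round(3),s['joint_vel'].round(3),s['tcp_pos'],s['eef_rot'].round(3),s['clock'])
im,pose=load("w6");print("foot",px2w("wrist",287,284,.016,pose))
```

```text
[-0.325  0.913 -0.265  2.191  1.291  0.218 -1.274] [-0.018 -0.001  0.026 -0.001 -0.023 -0.027 -0.131] [0.42237571 0.17209106 0.02279736] [3.141 0.007 0.502] 12.7833
foot [0.39083521 0.09775221 0.016     ]
```

Request:
{"fn": "send_rows", "kwargs": {"plan": [[0, 0, 0.008, 0], [0, 0, 0.007, 0], [0, 0, 0, 0], [0, 0, 0, 0]]}}

```text
clock: 13.12
tcp_pos: [0.4222, 0.1722, 0.0076]
eef_rot: [3.141, 0.007, 0.499]
wrist_force: [-0.4, -0.7, -0.4]
grip_width: 0.0661
```

Run:
```python
from h import *
s=status.sense();print(s['joint_pos'].round(3),s['joint_vel'].round(3),s['tcp_pos'],s['eef_rot'].round(3),s['clock'])
```

```text
[-0.373  0.941 -0.189  2.194  1.428  0.155 -1.413] [ 0.013 -0.01  -0.015  0.    -0.009  0.006  0.01 ] [0.42215792 0.17218497 0.00763519] [3.141 0.007 0.499] 13.1167
```

Request:
{"fn": "send_rows", "kwargs": {"plan": [[0, 0, 0.005, 0], [0, 0, 0, 0], [0, 0, 0, 0]]}}

```text
clock: 13.37
tcp_pos: [0.4223, 0.1722, 0.0029]
eef_rot: [3.141, 0.006, 0.5]
wrist_force: [-0.2, 0.0, 0.7]
grip_width: 0.0658
```

Request:
{"fn": "send_rows", "kwargs": {"plan": [[0, 0, 0, 0], [0, 0, 0, 0], [0, 0, 0, 0], [0, 0, 0, 0], [0, 0, 0, 0], [0, 0, 0, 0]], "hand": -1, "squeeze": 20}}

```text
clock: 13.87
tcp_pos: [0.4223, 0.1722, 0.0029]
eef_rot: [3.141, 0.006, 0.5]
wrist_force: [0.1, 0.5, 3.4]
grip_width: 0.0423
```

Request:
{"fn": "send_rows", "kwargs": {"plan": [[0, 0, -0.01, 0], [0, 0, -0.025, 0], [0, 0, -0.03, 0], [0, 0, -0.03, 0], [0, 0, -0.02, 0.1], [0, 0, 0, 0.1], [0, 0, 0, 0.1], [0, 0, 0, 0.1], [0, 0, 0, 0.1], [0.005, 0.015, 0, 0], [0.01, 0.03, 0, 0], [0.01, 0.03, 0, 0], [0.01, 0.03, 0, 0], [0.01, 0.03, 0, 0], [0.01, 0.03, 0, 0], [0.01, 0.03, 0, 0], [0.01, 0.025, 0, 0], [0.007, 0.017, 0, 0], [0, 0, 0, 0], [0, 0, 0, 0]]}}

```text
clock: 15.53
tcp_pos: [0.5048, -0.0652, 0.1174]
eef_rot: [3.138, 0.006, -0.003]
wrist_force: [-0.4, -0.1, -0.5]
grip_width: 0.0419
```

Request:
{"fn": "send_rows", "kwargs": {"plan": [[0, 0, 0, 0], [0, 0, 0, 0]]}}

```text
clock: 15.7
tcp_pos: [0.5045, -0.0625, 0.1178]
eef_rot: [3.139, 0.006, 0.003]
wrist_force: [-0.4, 0.7, -0.6]
grip_width: 0.0423
```

Run:
```python
from h import *
im,pose=snap("w7");print(status.sense()['joint_pos'].round(3))
```

```text
15.7 [ 0.5045 -0.0625  0.1178] [3.1392e+00 5.7000e-03 3.0000e-03] [-0.44  0.75 -0.6 ] 0.042264005679329184
[ 0.355  0.784 -0.538  2.003  0.747  0.566 -0.707]
```

View pics/w7.png

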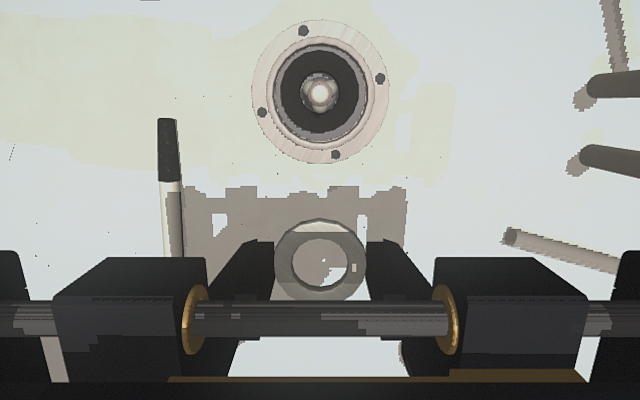

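Run:
```python
from h import *
im,pose=load("w7")
cv2.imwrite('pics/w7c.png',cv2.resize(im[205:305,230:410],None,fx=4,fy=4,interpolation=cv2.INTER_NEAREST))
cv2.imwrite('pics/w7d.png',cv2.resize(im[10:170,240:400],None,fx=3.7,fy=3.7,interpolation=cv2.INTER_NEAREST))
```

```text
(no output)
```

View pics/w7c.png

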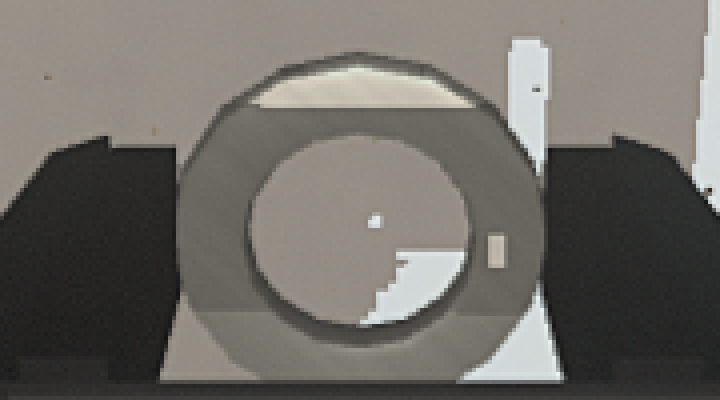

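View pics/w7d.png

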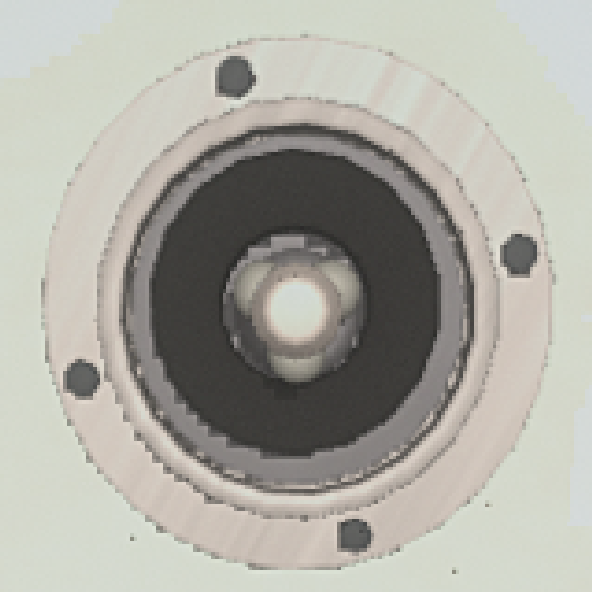

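Run:
```python
from h import *
im,pose=load("w7")
t=pose[0];zb=t[2]-.0029
f=lambda a,b:(230+a/4,205+b/4)
ys=[]
for nm,a,z,off in(("nearTopRim",(360,136),zb+.006,-.013),("farBotRim",(360,326),zb,.013),("farTop",(360,345),zb+.006,.013),("outerNear",(360,52),zb,-.022)):
    P=px2w("wrist",*f(*a),z,pose);print(nm,(P[1]+off-t[1]).round(4))
xs=[px2w("wrist",*f(a,235),zb+.004,pose)[0] for a in (250,469)];print(xs,np.mean(xs)-t[0])
print("tip",px2w("wrist",320.3,93.2,.056,pose).round(4))
```

```text
nearTopRim -0.0007
farBotRim -0.0019
farTop -0.001
outerNear -0.0018
[np.float64(0.49353256020216857), np.float64(0.5188911719115051)] 0.0016878854975639346
tip [0.506  0.0137 0.056 ]
```

Request:
{"fn": "send_rows", "kwargs": {"plan": [[-0.001, -0.015, 0, 0], [0, -0.025, 0, 0], [0, -0.025, 0, 0], [0, -0.0133, 0, 0], [0, 0, 0, 0], [0, 0, 0.02, 0], [0, 0, 0.02, 0], [0, 0, 0.01, 0], [0, 0, 0, 0], [0, 0, 0, 0], [0, 0, 0, 0]]}}

```text
clock: 16.67
tcp_pos: [0.5041, 0.0137, 0.068]
eef_rot: [3.138, 0.004, -0.0]
wrist_force: [-0.4, 0.4, -1.2]
grip_width: 0.0416
```

Run:
```python
from h import *
im,pose=snap("w8")
cv2.imwrite('pics/w8c.png',cv2.resize(im[205:305,230:410],None,fx=4,fy=4,interpolation=cv2.INTER_NEAREST))
```

```text
16.6667 [0.5041 0.0137 0.068 ] [ 3.1382  0.0044 -0.    ] [-0.4   0.44 -1.23] 0.041637079779825815
```

View pics/w8c.png

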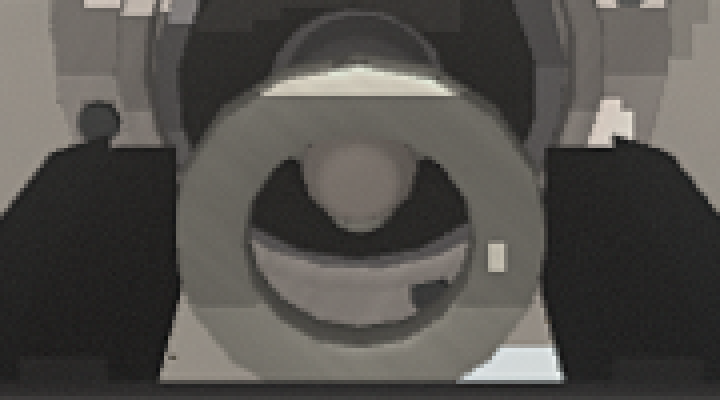

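Run:
```python
from h import *
im,pose=load("w8")
t=pose[0];zb=t[2]-.0029
f=lambda a,b:(230+a/4,205+b/4)
for nm,a,z,off in(("nearTopRim",(360,137),zb+.006,-.013),("farBotRim",(360,326),zb,.013),("farTop",(360,345),zb+.006,.013)):
    P=px2w("wrist",*f(*a),z,pose);print(nm,(P[1]+off).round(4))
xs=[px2w("wrist",*f(a,235),zb+.004,pose)[0] for a in (250,469)];print(xs,np.mean(xs))
print("tip",px2w("wrist",*f(359,181),.056,pose).round(4))
for z,d in((.056,.010),(.0454,.0226)):print([np.round((np.array(w2px("wrist",px2w("wrist",*f(359,181),.056,pose)+np.array([0,s*d/2,z-.056]),pose))-[230,205])*4) for s in(1,-1)])
```

```text
nearTopRim 0.0129
farBotRim 0.0118
farTop 0.0127
[np.float64(0.49309969152129995), np.float64(0.5184585791541897)] 0.5057791353377448
tip [0.5057 0.0137 0.056 ]
[array([359., 144.]), array([359., 218.])]
[array([359.,  67.]), array([359., 226.])]
```

Request:
{"fn": "send_rows", "kwargs": {"plan": [[0, -0.0012, 0, 0], [0, 0, 0, 0], [0, 0, 0.008, 0], [0, 0, 0.008, 0], [0, 0, 0.008, 0], [0, 0, 0, 0], [0, 0, 0, 0]]}}

```text
clock: 17.3
tcp_pos: [0.503, 0.0149, 0.0426]
eef_rot: [3.138, 0.007, 0.001]
wrist_force: [0.2, 0.7, -0.4]
grip_width: 0.0421
```

Request:
{"fn": "send_rows", "kwargs": {"plan": [[0.0007, 0, 0, 0], [0, 0, 0.005, 0], [0, 0, 0.004, 0], [0, 0, 0, 0], [0, 0, 0, 0]]}}

```text
clock: 17.72
tcp_pos: [0.5041, 0.0148, 0.0342]
eef_rot: [3.138, 0.006, 0.0]
wrist_force: [-0.3, 0.0, -0.4]
grip_width: 0.0421
```

Request:
{"fn": "send_rows", "kwargs": {"plan": [[0, 0, 0.001, 0], [0, 0, 0, 0], [0, 0, 0, 0]]}}

```text
clock: 17.97
tcp_pos: [0.5043, 0.0149, 0.0335]
eef_rot: [3.138, 0.005, 0.0]
wrist_force: [0.5, 0.2, -0.5]
grip_width: 0.0424
```

Request:
{"fn": "send_rows", "kwargs": {"plan": [[0, 0, 0, 0], [0, 0, 0, 0], [0, 0, 0, 0], [0, 0, -0.015, 0], [0, 0, -0.03, 0], [0, 0, -0.03, 0], [0, 0, -0.01, 0], [0, 0.025, 0, 0], [0, 0.03, 0, 0], [0, 0.025, 0, 0], [0, 0, 0, 0], [0, 0, 0, 0], [0, 0, 0, 0]], "hand": 0.5}}

```text
clock: 19.05
tcp_pos: [0.5047, -0.0641, 0.1185]
eef_rot: [3.139, 0.005, 0.0]
wrist_force: [-0.1, 0.2, 0.1]
grip_width: 0.066
```

Run:
```python
from h import *
im,pose=snap("w9");print(status.sense()['joint_pos'].round(3))
cv2.imwrite('pics/w9c.png',cv2.resize(im[0:200,200:440],None,fx=3.2,fy=3,interpolation=cv2.INTER_NEAREST))
```

```text
19.05 [ 0.5047 -0.0641  0.1185] [3.1391e+00 5.2000e-03 4.0000e-04] [-0.08  0.21  0.1 ] 0.06595421416478962
[ 0.361  0.784 -0.544  2.002  0.749  0.57  -0.709]
```

View pics/w9c.png

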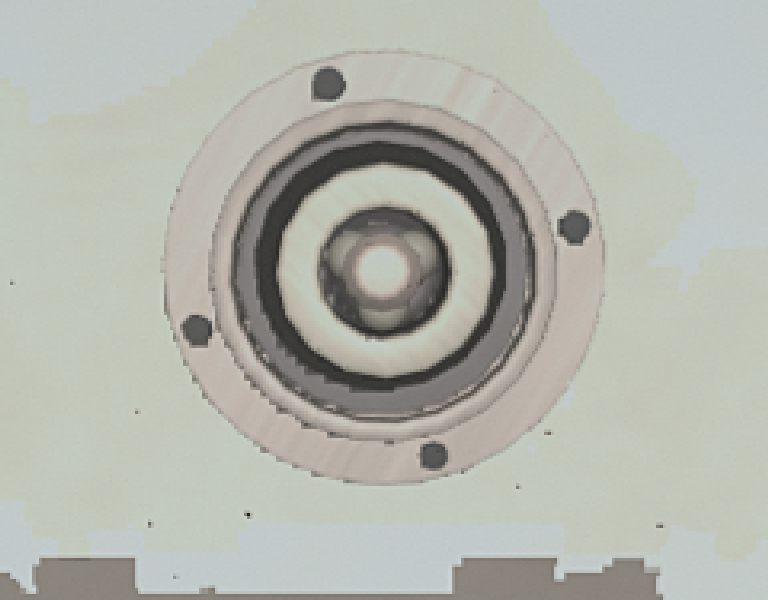

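Request:
{"fn": "send_rows", "kwargs": {"plan": [[0, -0.015, 0, 0], [-0.001, -0.03, 0, 0], [-0.001, -0.03, 0, 0], [-0.001, -0.03, 0, 0], [-0.001, -0.03, 0, 0], [-0.001, -0.03, 0, 0], [-0.001, -0.03, 0, 0], [-0.001, -0.03, 0, 0], [-0.001, -0.03, 0, 0], [-0.001, -0.03, 0, 0], [-0.001, -0.03, 0, 0], [-0.001, -0.03, 0, 0], [-0.001, -0.015, 0, 0], [0, -0.004, 0, 0], [0, 0, 0, 0], [0, 0, 0, 0], [0, 0, 0, 0]]}}

```text
clock: 20.52
tcp_pos: [0.4931, 0.2964, 0.1172]
eef_rot: [3.135, 0.006, -0.002]
wrist_force: [0.3, -0.4, 0.3]
grip_width: 0.0659
```

Run:
```python
from h import *
im,pose=snap("w10");print(status.sense()['joint_pos'].round(3))
```

```text
20.5167 [0.4931 0.2964 0.1172] [ 3.1354e+00  5.5000e-03 -2.3000e-03] [ 0.33 -0.36  0.31] 0.06593342594443607
[-0.327  0.84  -0.517  1.802  0.628  0.679 -1.21 ]
```

View pics/w10.png

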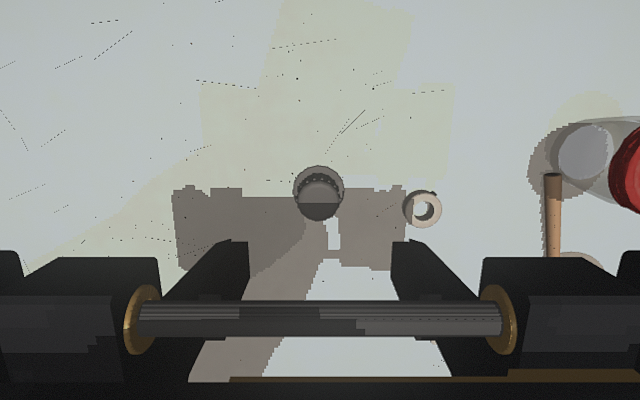

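Run:
```python
from h import *
im,pose=load("w10")
cv2.imwrite('pics/w10c.png',cv2.resize(im[155:235,270:370],None,fx=7,fy=7,interpolation=cv2.INTER_NEAREST))
print("collar",px2w("wrist",422,209,.012,pose).round(4))
```

```text
collar [0.5726 0.2883 0.012 ]
```

View pics/w10c.png

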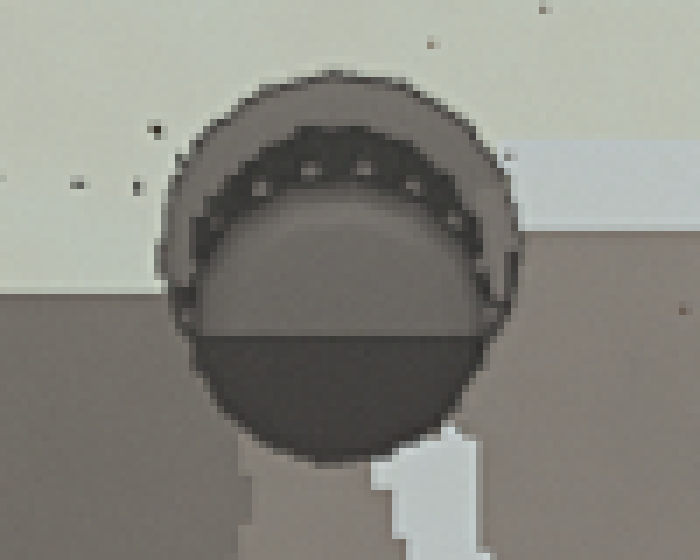

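Run:
```python
from h import *
im,pose=load("w10")
f=lambda a,b:(270+a/7,155+b/7)
print(px2w("wrist",*f(340,324),.034,pose).round(4),"top");print(px2w("wrist",*f(340,72),.0,pose).round(4)-[0,.0205,0])
for a in(190,490):print(px2w("wrist",*f(a,324),.034,pose).round(4))
for a in(160,520):print(px2w("wrist",*f(a,255),.003,pose).round(4))
```

```text
[0.4936 0.301  0.034 ] top
[0.4934 0.2996 0.    ]
[0.4787 0.301  0.034 ]
[0.5085 0.301  0.034 ]
[0.4732 0.3    0.003 ]
[0.5135 0.3    0.003 ]
```

Request:
{"fn": "send_rows", "kwargs": {"plan": [[0, -0.005, 0.01, 0], [0, 0, 0.025, 0], [0, 0, 0.03, 0], [0, 0, 0.02, 0], [0, 0, 0.01, 0], [0, 0, 0, 0], [0, 0, 0, 0]]}}

```text
clock: 21.15
tcp_pos: [0.4922, 0.3038, 0.0224]
eef_rot: [3.138, 0.006, -0.0]
wrist_force: [-0.4, 0.6, 0.3]
grip_width: 0.0663
```

Request:
{"fn": "send_rows", "kwargs": {"plan": [[0, 0.0023, 0.004, 0], [0, 0, 0.006, 0], [0, 0, 0.004, 0], [0, 0, 0, 0], [0, 0, 0, 0]]}}

```text
clock: 21.57
tcp_pos: [0.4921, 0.3015, 0.0085]
eef_rot: [3.138, 0.005, 0.0]
wrist_force: [0.6, 0.3, -0.2]
grip_width: 0.0657
```

Request:
{"fn": "send_rows", "kwargs": {"plan": [[0, 0, 0.0025, 0], [0, 0, 0, 0], [0, 0, 0, 0]]}}

```text
clock: 21.82
tcp_pos: [0.4921, 0.3015, 0.006]
eef_rot: [3.138, 0.005, 0.0]
wrist_force: [0.2, -0.5, 0.5]
grip_width: 0.0659
```

Request:
{"fn": "send_rows", "kwargs": {"plan": [[0, 0, 0, 0], [0, 0, 0, 0], [0, 0, 0, 0], [0, 0, 0, 0], [0, 0, 0, 0], [0, 0, 0, 0], [0, 0, 0, 0], [0, 0, 0, 0]], "hand": -1, "squeeze": 40}}

```text
clock: 22.48
tcp_pos: [0.4921, 0.3015, 0.006]
eef_rot: [3.138, 0.005, 0.0]
wrist_force: [0.3, 0.4, 0.9]
grip_width: 0.0296
```

Request:
{"fn": "send_rows", "kwargs": {"plan": [[0, 0, -0.01, 0], [0, 0, -0.025, 0], [0, 0, -0.03, 0], [0, 0, -0.03, 0], [0, 0, -0.02, 0], [0.001, 0.015, 0, 0], [0.001, 0.03, 0, 0], [0.001, 0.03, 0, 0], [0.001, 0.03, 0, 0], [0.001, 0.03, 0, 0], [0.001, 0.03, 0, 0], [0.001, 0.03, 0, 0], [0.001, 0.03, 0, 0], [0.001, 0.03, 0, 0], [0.001, 0.03, 0, 0], [0.001, 0.03, 0, 0], [0.001, 0.03, 0, 0], [0, 0.0165, 0, 0], [0, 0.005, 0, 0], [0, 0, 0, 0]]}}

```text
clock: 24.15
tcp_pos: [0.5039, -0.0666, 0.1219]
eef_rot: [3.137, 0.006, -0.003]
wrist_force: [-0.1, 0.0, 0.2]
grip_width: 0.0296
```

Request:
{"fn": "send_rows", "kwargs": {"plan": [[0, 0, 0, 0], [0, 0, 0, 0], [0, 0, 0, 0]]}}

```text
clock: 24.4
tcp_pos: [0.5049, -0.0626, 0.1224]
eef_rot: [3.139, 0.005, 0.003]
wrist_force: [-0.1, 0.5, 1.2]
grip_width: 0.0295
```

Run:
```python
from h import *
im,pose=snap("w11");print(status.sense()['joint_pos'].round(3))
cv2.imwrite('pics/w11c.png',cv2.resize(im[165:305,230:410],None,fx=4,fy=4,interpolation=cv2.INTER_NEAREST))
cv2.imwrite('pics/w11d.png',cv2.resize(im[10:170,240:400],None,fx=3.7,fy=3.7,interpolation=cv2.INTER_NEAREST))
```

```text
24.4 [ 0.5049 -0.0626  0.1224] [3.1392 0.0049 0.0032] [-0.1   0.47  1.15] 0.02945360477691134
[ 0.365  0.779 -0.553  2.     0.744  0.579 -0.705]
```

View pics/w11c.png

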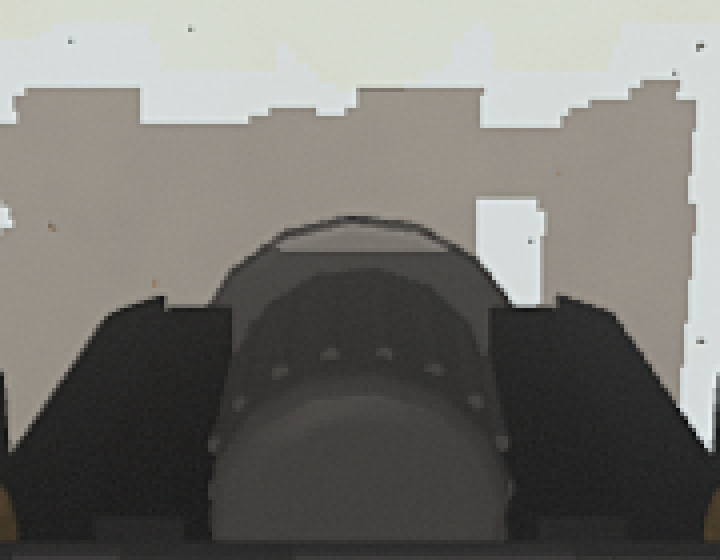

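View pics/w11d.png

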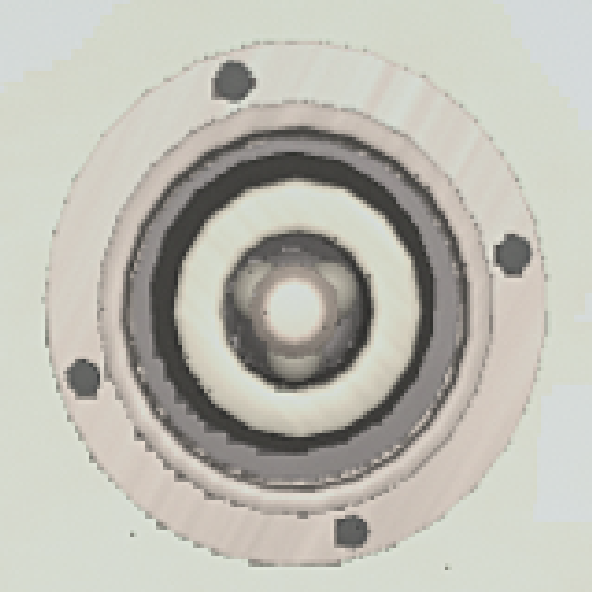

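Run:
```python
from h import *
im,pose=load("w11")
t=pose[0];zb=t[2]-.006
f=lambda a,b:(230+a/4,165+b/4)
P=px2w("wrist",*f(360,215),zb,pose);print("outerNear rel",(P[1]-.0205-t[1]).round(4))
P=px2w("wrist",*f(360,268),zb+.004,pose);print("body/brim rel",(P[1]-.015-t[1]).round(4))
P=px2w("wrist",*f(360,372),zb+.034,pose);print("top edge rel(15mm)",(P[1]-.015-t[1]).round(4))
xs=[px2w("wrist",*f(a,470),zb+.034,pose)[0] for a in (212,508)];print(xs,np.mean(xs)-t[0])
print("tip",px2w("wrist",319.7,93.2,.056,pose).round(4))
```

```text
outerNear rel -0.0018
body/brim rel -0.0013
top edge rel(15mm) -0.0001
[np.float64(0.492510956106754), np.float64(0.5208802955639122)] 0.001801255651310174
tip [0.506  0.0136 0.056 ]
```

Run:
```python
from h import *
im,pose=load("w11")
f=lambda a,b:(240+a/3.7,10+b/3.7)
print("washer outer",px2w("wrist",*f(297.5,308),.036,pose).round(4))
print("washer hole top",px2w("wrist",*f(298.5,309),.036,pose).round(4))
print("ring",px2w("wrist",*f((155+436)/2,(152+452)/2),.030,pose).round(4))
print("tip",px2w("wrist",*f(295,308),.056,pose).round(4))
print("foot",px2w("wrist",*f((45+546)/2,(42+565)/2),.005,pose).round(4))
print("cup",px2w("wrist",*f((100+494)/2,(102+515)/2),.015,pose).round(4))
```

```text
washer outer [0.5064 0.0141 0.036 ]
washer hole top [0.5066 0.0139 0.036 ]
ring [0.506  0.0153 0.03  ]
tip [0.506  0.0136 0.056 ]
foot [0.506  0.0157 0.005 ]
cup [0.5063 0.0145 0.015 ]
```

Request:
{"fn": "send_rows", "kwargs": {"plan": [[-0.001, -0.015, 0, 0], [0, -0.025, 0, 0], [0, -0.025, 0, 0], [0, -0.012, 0, 0], [0, 0, 0, 0], [0, 0, 0.02, 0], [0, 0, 0.02, 0], [0, 0, 0.012, 0], [0, 0, 0, 0], [0, 0, 0, 0], [0, 0, 0, 0], [0, 0, 0, 0]]}}

```text
clock: 25.45
tcp_pos: [0.5041, 0.0121, 0.0708]
eef_rot: [3.138, 0.004, -0.0]
wrist_force: [-0.5, -0.5, 0.1]
grip_width: 0.0294
```

Run:
```python
from h import *
im,pose=snap("w12")
cv2.imwrite('pics/w12c.png',cv2.resize(im[165:305,230:410],None,fx=4,fy=4,interpolation=cv2.INTER_NEAREST))
im=get_image("scene")[:,:,::-1];cv2.imwrite('pics/s12.png',cv2.resize(im[180:240,295:365],None,fx=8,fy=8,interpolation=cv2.INTER_CUBIC))
```

```text
25.45 [0.5041 0.0121 0.0708] [ 3.1383e+00  3.7000e-03 -2.0000e-04] [-0.52 -0.48  0.07] 0.029384348218215083
```

View pics/w12c.png

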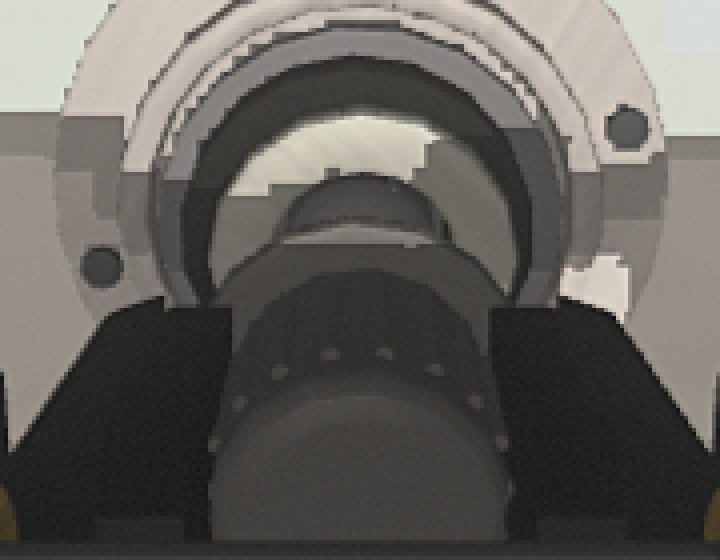

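View pics/s12.png

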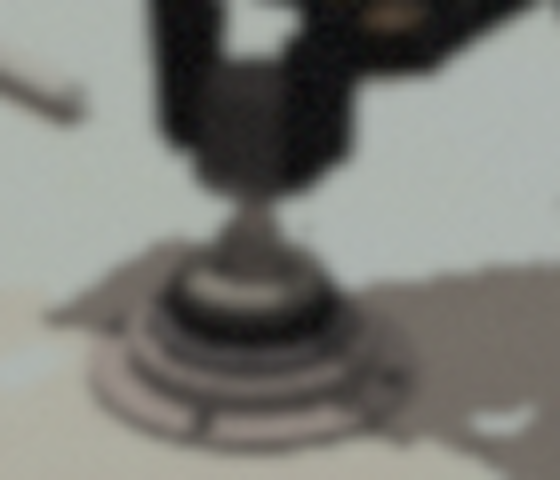

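Request:
{"fn": "send_rows", "kwargs": {"plan": [[0, -0.0023, 0, 0], [0, 0, 0.004, 0], [0, 0, 0, 0], [0, 0, 0, 0], [0, 0, 0, 0]]}}

```text
clock: 25.97
tcp_pos: [0.5034, 0.0145, 0.0658]
eef_rot: [3.138, 0.006, 0.0]
wrist_force: [0.3, -1.3, 0.1]
grip_width: 0.0293
```

Request:
{"fn": "send_rows", "kwargs": {"plan": [[0.0004, 0, 0.003, 0], [0, 0, 0.003, 0], [0, 0, 0.003, 0], [0, 0, 0, 0], [0, 0, 0, 0], [0, 0, 0, 0]]}}

```text
clock: 26.47
tcp_pos: [0.5037, 0.0145, 0.0569]
eef_rot: [3.138, 0.005, 0.0]
wrist_force: [-0.3, 0.8, -0.7]
grip_width: 0.0297
```

Request:
{"fn": "send_rows", "kwargs": {"plan": [[0, 0, 0.001, 0], [0, 0, 0.001, 0], [0, 0, 0.001, 0], [0, 0, 0, 0], [0, 0, 0, 0]], "squeeze": 50}}

```text
clock: 26.88
tcp_pos: [0.5039, 0.0144, 0.0541]
eef_rot: [3.138, 0.005, 0.0]
wrist_force: [0.2, 0.4, 2.9]
grip_width: 0.0289
```

Request:
{"fn": "send_rows", "kwargs": {"plan": [[0, 0, 0.001, 0], [0, 0, 0.001, 0], [0, 0, 0, 0], [0, 0, 0, 0]]}}

```text
clock: 27.22
tcp_pos: [0.5042, 0.0145, 0.0528]
eef_rot: [3.138, 0.004, 0.0]
wrist_force: [-1.2, 0.0, 9.6]
grip_width: 0.0291
```

Request:
{"fn": "send_rows", "kwargs": {"plan": [[0, 0, 0.001, 0], [0, 0, 0.001, 0], [0, 0, 0, 0], [0, 0, 0, 0]]}}

```text
clock: 27.55
tcp_pos: [0.5039, 0.0143, 0.05]
eef_rot: [3.138, 0.005, -0.0]
wrist_force: [0.0, -0.4, 0.2]
grip_width: 0.029
```

Request:
{"fn": "send_rows", "kwargs": {"plan": [[0, 0, 0.002, 0], [0, 0, 0.002, 0], [0, 0, 0.002, 0], [0, 0, 0.001, 0], [0, 0, 0, 0], [0, 0, 0, 0]]}}

```text
clock: 28.05
tcp_pos: [0.5035, 0.0145, 0.0427]
eef_rot: [3.138, 0.006, 0.0]
wrist_force: [-0.1, -0.2, -0.3]
grip_width: 0.0292
```

Past the balls, no load, brim just above the washer. Now compress the spring.

Request:
{"fn": "send_rows", "kwargs": {"plan": [[0, 0, 0.001, 0], [0, 0, 0.001, 0], [0, 0, 0.001, 0], [0, 0, 0, 0], [0, 0, 0, 0]]}}

```text
clock: 28.47
tcp_pos: [0.5037, 0.0145, 0.0401]
eef_rot: [3.138, 0.005, 0.0]
wrist_force: [0.1, 0.4, 4.3]
grip_width: 0.0298
```

Request:
{"fn": "send_rows", "kwargs": {"plan": [[0, 0, 0.001, 0], [0, 0, 0.001, 0], [0, 0, 0, 0], [0, 0, 0, 0]]}}

```text
clock: 28.8
tcp_pos: [0.5037, 0.0145, 0.0382]
eef_rot: [3.138, 0.005, 0.0]
wrist_force: [-1.1, 0.2, 7.1]
grip_width: 0.0293
```

Request:
{"fn": "send_rows", "kwargs": {"plan": [[0, 0, 0.001, 0], [0, 0, 0.001, 0], [0, 0, 0, 0], [0, 0, 0, 0]]}}

```text
clock: 29.13
tcp_pos: [0.5038, 0.0145, 0.0368]
eef_rot: [3.138, 0.004, 0.0]
wrist_force: [-3.1, 0.4, 13.1]
grip_width: 0.0293
```

Request:
{"fn": "send_rows", "kwargs": {"plan": [[0, 0, 0.001, 0], [0, 0, 0, 0], [0, 0, 0, 0]]}}

```text
clock: 29.38
tcp_pos: [0.5038, 0.0145, 0.0367]
eef_rot: [3.137, 0.004, 0.001]
wrist_force: [-3.4, -0.4, 23.0]
grip_width: 0.0293
```

Request:
{"fn": "send_rows", "kwargs": {"plan": [[0, 0, 0, 0], [0, 0, 0, 0], [0, 0, 0, 0], [0, 0, 0, 0], [0, 0, 0, 0], [0, 0, 0, 0]]}}

```text
clock: 29.88
tcp_pos: [0.5038, 0.0145, 0.0367]
eef_rot: [3.137, 0.004, 0.0]
wrist_force: [-3.5, -0.7, 22.1]
grip_width: 0.0291
```

Run:
```python
from h import *
im,pose=snap("w13")
a=cv2.resize(im[165:305,230:410],None,fx=4,fy=4,interpolation=cv2.INTER_NEAREST);cv2.imwrite('pics/w13c.png',a)
im=get_image("scene")[:,:,::-1];cv2.imwrite('pics/s13.png',cv2.resize(im[165:285,220:420],None,fx=4,fy=4,interpolation=cv2.INTER_CUBIC))
```

```text
29.8833 [0.5038 0.0145 0.0367] [3.1375e+00 3.6000e-03 5.0000e-04] [-3.47 -0.7  22.15] 0.02905226779009762
```

View pics/w13c.png

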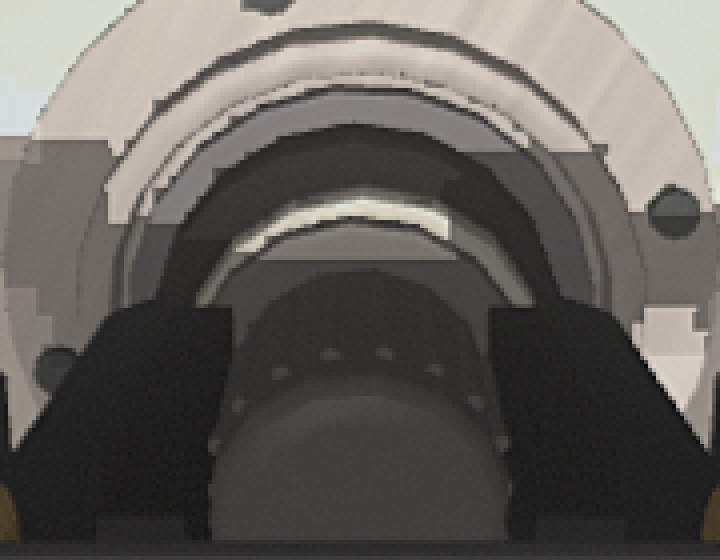

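View pics/s13.png

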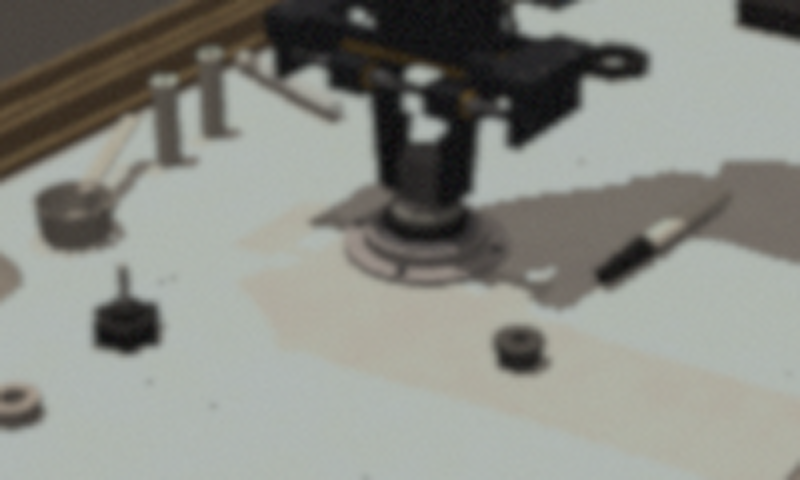

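```bash
python3 -c "
from bench import arm;print(arm.hand_in())"
```

```text
the job is handed in; nothing more can be done
None
```

The spring mount is assembled and I handed it in at about 30 s with the arm still gripping the cap and pressing it right down. Of the two look-alike dark rings I took the nearer one, 0.54 m from the base against 0.61 m. I placed it on the plate, put the washer flat on top of it, then pressed the cap onto the stud. The bystanders were not touched.

**Click:** the push rose to about 9.6 N at the balls, then dropped to about zero as the cap went past them.

**Spring:** the push rose from about 4 N to 13 N, then jumped to 23 N with almost no further travel.

**At hand-in:** the tool tip held steady at 36.7 mm height with about 22 N pressing down. From the grip height on the cap, its underside is at about 31 mm, which is the fully down position. The last images show the brim on the washer, with the cap, washer and ring centred.

**Disagreements:**
- The wrist camera read about 2 mm off the gripper's own position, so I aligned each part against the stud within the same picture.
- The first try to reach the washer stopped about 11 mm above the table at a wrist joint limit. Turning the tool by 0.5 rad cleared it.
- The tool ended tilted by about 0.3 degrees, and there was a sideways force of about 3.5 N at the end.

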